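# Seat a receiver module in its test fixture and snap the toggle clamp shut

### The job

With a fingertip, push the metal receiver module along its guide rails until it sits fully home against the end stop of the fixture. Then push the toggle clamp's handle over past its dead point until it snaps into lock and the rubber foot holds the module down. Do not lift or carry the module, leave the things standing around the fixture where they are, and finish with the hand clear.

Things in the scene. Friction and masses are not known exactly. Their poses are not given: they have to be found in the camera images.
- fixture: Aluminium base plate fixed to the bench, 280 x 220 x 15 mm; origin on the bench, plate spans x -150 to 130, y -70 to 150 mm, top z = 15. The module slides along its +x (away from the robot, turned by its yaw) between two dark rails at y = +-50.5 mm, 10 mm high, to the end stop (top z = 37 mm). A steel clamp bracket stands on the +y side, plane x = 55 mm, y 87 to 133, up to z = 93 mm.
- stop_face (a point): Centre of the end stop's face that the module must meet, at (100, 0, 30) mm in the fixture frame; axes as the fixture.
- module: Loose aluminium box 130 x 90 x 30 mm with punched holes, about 0.45 kg, lying on the plate between the rails (1.5 mm play each side). Origin under its centre; +x points to the end stop. A small transformer and two capacitors stand on its rear end, up to 48 mm above its underside. Starts 25 to 55 mm short of the stop; slides with plain friction, a few newtons.
- module_rear (a point): Centre of the module's rear face (towards the robot), at (-65, 0, 15) mm in the module frame: where to push it.
- module_front (a point): Centre of the module's front face, at (65, 0, 15) mm in the module frame: it must meet the stop face.
- clamp_handle (a joint): Clamp handle angle, rad: 0 open (leans 0.40 from upright to the fixture's +y), 0.40 upright, 0.85 locked (leans 0.45 to -y, at its stop). A spring throws it off its dead point at 0.55: before that it falls back open (0.8 N m at first, some 8 N at the tip, less towards the dead point), beyond it snaps to 0.85 and stays. It drives the hold-down arm.
- handle_tip (a point): On the handle's axis 95 mm from its pin: centre of the round end of the black grip (22 mm diameter, 34 to 106 mm from the pin). The pin lies along x at y = 115, z = 85 mm in the fixture frame. The tip starts at (55, 152, 172) mm there, peaks at z = 180, locks at (55, 74, 171). Push the handle on its +y side towards the fixture's -y.
- clamp_foot: Sprung rubber foot, 18 mm diameter, at the end of the steel hold-down arm; origin at its lower face. Open: the arm stands raised at x = 55, y 40 to 110, up to z about 145 mm in the fixture frame. Locked: the foot presses about 2.5 N on the module's top at (55, 25) mm in the fixture frame.
- jar: Bystander: screw jar, 48 mm diameter, 60 mm high, standing loose beside the fixture; origin under its centre.
- spool: Bystander: empty grey spool, 44 mm diameter, 40 mm high, standing loose beside the fixture; origin under its centre.
- transformer: Bystander: small transformer, 45 x 52 x 40 mm, standing loose beside the fixture; origin under its centre.
Mind the look-alikes: they are no part of the job. What is meant by the module is not pink, and is the smaller of those in its own colour.

How it is judged:
By the outcome, as a careful person would: the job done as asked, in the order asked, and still so for the second after the job is handed in, with the robot touching nothing.
It also fails if it takes over 48 s, if anything falls off the work surface, if the arm or the gripper's body presses on something with over 40 N, if the wrist force passes 120 N, or if a joint passes its speed limit or range.

### The arm

A 6-joint arm with a two-finger parallel gripper is mounted at the origin on the work surface. World frame = base frame: x ahead of the robot, y to its left, z up, the work surface at z = 0. Lengths are in mm, angles in rad, forces in N, time in s.
With the tool pointing down it reaches from about 400 to 925 mm from the base axis. Payload 12.5 kg.
Tool frame: the origin (TCP) lies where the fingers leave the gripper's body, on its centre line; the fingertips stand 78 mm ahead of it and the grasp point (between the pads) lies 59 mm ahead of it (env.nose_length is the distance from the TCP to the fingertips, in mm); z points along the fingers, y is the line along which they close (so a half turn about z gives the same grasp; the last joint's range is limited). The gripper opens to 95 mm and grips with 3 to 60 N. Pads are 20 mm wide; open, the fingers measure 119 mm over their backs; the gripper's body (75 mm by 180 mm) begins 59 mm behind the grasp point.
Start: joints at [-1.296, 0.491, 1.559, -0, 1.092, -0.106], TCP at [232.311, -580.232, 292.261] pointing down, gripper open.
Joint ranges: [-3.1, 3.1], [-0.84, 2.19], [0.05, 2.79], [-1.13, 4.28], [0.06, 2.93], [-2.69, 2.69]. Speed limits (rad/s): [2.22, 2.22, 2.79, 3.14, 3.14, 3.14].

### API

Orientations are given as [roll, pitch, yaw] about the fixed x, y, z axes, in that order (R = Rz(yaw) Ry(pitch) Rx(roll)).
In Python, from cell import env gives the robot as it stands. The module is installed in compiled form; this text tells all that it offers.
- The arm moves only by the tool send_rows, never from a script. Its argument "series" is text: rows parted by semicolons, each of 6 numbers parted by spaces: the shift along the tool's x, y, z as a fraction of full scale, then the turn, a rotation vector about the tool's x, y, z as a fraction of full scale. A call has 1 to 5 rows; each row shifts and turns the commanded pose from where the row before left it, along the tool's axes as they then stand; what a row does not reach is not made up. Full scale, the value 1, is 60 mm for a shift and 10 degrees for a turn. A row lasts 1/8 s, in which the tool goes at most 62.5 mm and 10.7 degrees, less where a joint would pass 70% of its speed; a pose out of reach is approached as far as the arm can. A call with a number of a shift or a turn outside -1 to 1 is refused whole. A call with a gripper value outside its range is refused whole. "fingers" is the opening, from 0 (shut) to 1 (fully open), set as the call begins (left out, the last holds). The fingers move at their own pace and stop on an object; the grip force is fixed at half the most. Time passes only in rows, so rows that do not move let the fingers close. It gives the time, the measured TCP pose, the force, the opening and the grip force at its end, in the units of the state.
- env.state(): the state, without advancing time (a new reading comes with each control period).
- env.read_camera(name): name is "scene" or "top"; returns a dict with "color" (400x640x3 uint8, red, green, blue), "z_map" (400x640 float32, mm along the optical axis (not along the pixel's ray), 0 where there is no reading), "fovy" (degrees; the focal length in pixels is half the picture's height over the tangent of half this angle, whatever the lens; pixels are square), "cx", "cy" (the principal point, pixels), "distortion" ([k1, k2, p1, p2, k3] as OpenCV has them; the pictures are not rectified), "R" (3x3) and "t" (3): a world point X has camera coordinates R X + t. Camera axes: x right, y down, z forward; pixel columns grow to the right and rows downward; lengths in mm; the calibration is good to about 2 mm. A picture is of the moment at which its call begins.
- env.job_done(): hands the job in; it is judged then, once.
The state is a dict: "t": time; "joints": joint angles; "qvel": joint speeds; "tau": joint torques, N m; "eef_pos": TCP position; "tcp_rot": TCP orientation; "ft_force": force on the tool from outside, world axes, zero at the start; "moment": the same for the moment, N m; "opening": opening from 0.0 (shut) to 1.0 (fully open); "grip_force": force on a finger pad.
Only numpy, scipy, OpenCV 4.12 (cv2) and the standard library are available. Lean on these libraries where they do the work, as an engineer would, in place of code of your own. Each camera call takes 0.05 s, during which the arm holds its last target. There are 200 camera calls.

## Working session

There is one attempt and no reset: what is moved stays moved. The work goes in short steps, Python scripts to look and compute and a tool call to move; the robot and the scene stay as the last step left them, time stands still between calls to the robot, and variables do not carry over. Pictures are saved under pics/ and viewed, at most 10 in all, crops included, and the job is handed in when it is done.

Besides the shell and the picture viewer there is one more tool, called after "Call:" by a JSON object that holds its "name" and its "arguments", one argument or row to a line. send_rows: Moves the arm, as the interface text tells. Shift numbers are shares of 60 mm and turn numbers shares of 10 degrees, none past 1 either way. Its arguments: {"type":"object","properties":{"series":{"type":"string"},"fingers":{"type":"number"}},"required":["series"]}

```bash
mkdir -p pics; cat > h.py <<'E'
import numpy as np, cv2
from cell import env
def K(c):
    f=200/np.tan(np.radians(c["fovy"]/2)); return np.array([[f,0,c["cx"]],[0,f,c["cy"]],[0,0,1.]])
def look(n):
    c=env.read_camera(n); np.savez(n+".npz",**{k:np.array(v) for k,v in c.items()}); return c
def load(n): return {k:(v if v.ndim else float(v)) for k,v in np.load(n+".npz").items()}
def rays(c,px):
    u=cv2.undistortPoints(np.float64(px).reshape(-1,1,2),K(c),np.float64(c["distortion"])).reshape(-1,2)
    return np.c_[u,np.ones(len(u))]
def onplane(c,px,z):
    d=rays(c,px)@c["R"]; o=-c["R"].T@c["t"]; return o+d*((z-o[2])/d[:,2])[:,None]
def depth(c,px):
    px=np.atleast_2d(px); r=rays(c,px); z=np.array([c["z_map"][int(round(v)),int(round(u))] for u,v in px])
    return (r*z[:,None]-c["t"])@c["R"]
def cloud(c):
    v,u=np.mgrid[0:400,0:640]; P=depth(c,np.c_[u.ravel(),v.ravel()]).reshape(400,640,3); P[c["z_map"]==0]=np.nan; return P
def proj(c,X):
    r,_=cv2.Rodrigues(np.float64(c["R"])); return cv2.projectPoints(np.float64(X).reshape(-1,1,3),r,np.float64(c["t"]),K(c),np.float64(c["distortion"]))[0].reshape(-1,2)
E
python3 - <<'E'
from h import *
for n in("scene","top"):
    c=look(n); cv2.imwrite(f"pics/{n}0.png",c["color"][:,:,::-1]); print(n,c["fovy"],-c["R"].T@c["t"],c["R"][2],c["distortion"])
print(env.state(),env.nose_length)
E
```

```text
scene 45.57437446170777 [1249.36923682  342.62364126 1032.91971859] [-0.5341113  -0.28553695 -0.79573473] [-0.04211522  0.          0.          0.          0.        ]
top 47.089981514695026 [ 431.25637714   11.31188015 1091.42496349] [ 0.18652261  0.02075483 -0.98223141] [-0.04416939  0.          0.          0.          0.        ]
{'t': 0.1, 'joints': array([-1.29558810e+00,  4.91493874e-01,  1.55938061e+00,  1.86922182e-06,
        1.09168182e+00, -1.05595745e-01]), 'qvel': array([-0.00153316,  0.00042992, -0.00199112, -0.0023359 , -0.0008709 ,
        0.00124699]), 'tau': array([ 2.15694767e-03, -6.13626409e+01, -2.58605844e+01,  6.94001396e-02,
        4.70396876e-02, -5.15996419e-05]), 'eef_pos': array([ 232.27974366, -580.09187352,  291.72622263]), 'tcp_rot': array([-3.14063454e+00, -1.03217130e-04,  3.80803056e-01]), 'ft_force': array([ 0.09264452, -0.17055771, -0.50193531]), 'moment': array([ 0.00533375, -0.06320397, -0.00595083]), 'grip_force': 0.0, 'opening': 1.0009406106258694} 77.60000000000001
```

View pics/scene0.png

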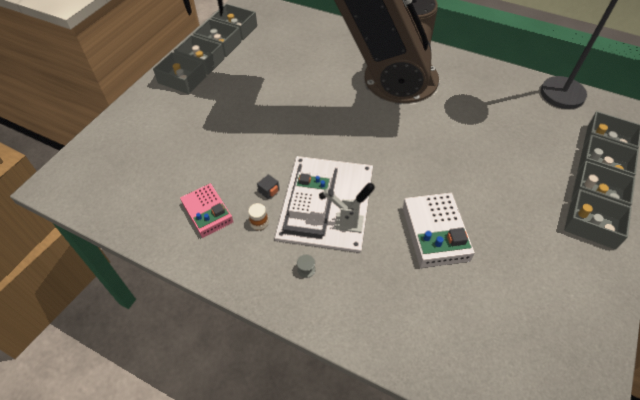

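View pics/top0.png

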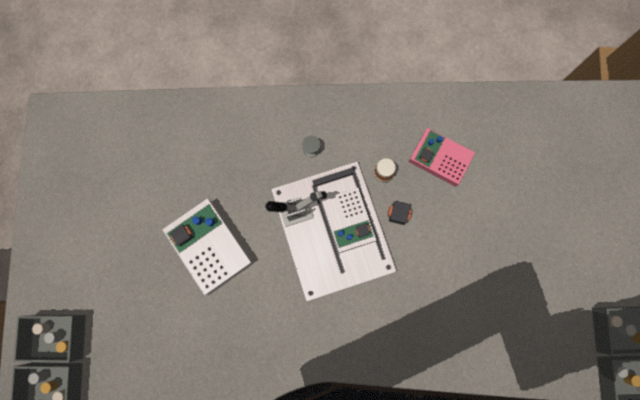

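The top view shows the fixture plate (corners about 273,188 / 360,163 / 395,271 / 308,300), the end stop at about (335,178), the white module between the rails with its rear edge at about (355,245), and the black clamp handle at (275,207). The spool is at (312,146), the jar at (386,168) and the loose transformer at (400,212). The pink box and the larger white box are the look-alikes.

```bash
python3 - <<'E'
from h import *
c=load("top"); P=cloud(c)
m=(abs(P[...,2]-15)<5); m[:150]=0;m[310:]=0;m[:,:265]=0;m[:,400:]=0
m=m&(c["color"].min(2)>110)
m=cv2.morphologyEx(m.astype(np.uint8),cv2.MORPH_OPEN,np.ones((2,2)))
n,l,s,_=cv2.connectedComponentsWithStats(m); print(s[1:][s[1:,4]>100])
pts=np.argwhere(m)[:,::-1]
W=onplane(c,pts,15)
r=cv2.minAreaRect(np.float32(W[:,:2])); print("plate",r, "zmed",np.nanmedian(P[m>0][:,2]))
print(cv2.boxPoints(r))
b=cv2.resize(c["color"][130:320,250:410,::-1],None,fx=3.7,fy=3.1*1,interpolation=cv2.INTER_CUBIC)
b=cv2.resize(c["color"][145:310,260:420,::-1],None,fx=3.6,fy=3.6,interpolation=cv2.INTER_CUBIC); cv2.imwrite("pics/crop0.png",b)
E
```

```text
[[ 273  163  124  139 6206]
 [ 318  177   39   18  432]]
plate ((570.71142578125, 4.0554351806640625), (279.350830078125, 219.58094787597656), 17.195823669433594) zmed 14.4989178211654
[[ 404.82126    67.644844]
 [ 469.73776  -142.12082 ]
 [ 736.60156   -59.533974]
 [ 671.68506   150.23169 ]]
```

View pics/crop0.png

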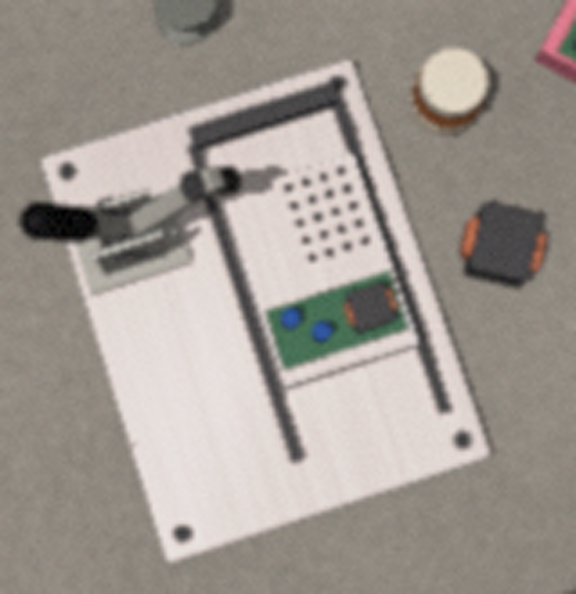

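```bash
cat >> h.py <<'E'
YAW=np.radians(17.196); RF=np.array([[np.cos(YAW),-np.sin(YAW),0],[np.sin(YAW),np.cos(YAW),0],[0,0,1]])
OF=np.array([570.711,4.055,0])-RF@[-10,40,0]
w2f=lambda X:(np.atleast_2d(X)-OF)@RF
f2w=lambda X:np.atleast_2d(X)@RF.T+OF
from scipy.spatial.transform import Rotation as Ro
def go(tip):  # fingertip target in fixture mm -> units in tool axes (current orientation)
    s=env.state(); T=Ro.from_euler('xyz',s["tcp_rot"]); L=env.nose_length
    tgt=f2w(tip)[0]+[0,0,L]; d=T.inv().apply(tgt-s["eef_pos"])/60
    W=Ro.from_euler('xyz',[np.pi,0,YAW]); rv=np.degrees((T.inv()*W).as_rotvec())/10
    print("t",s["t"],"tip_f",(w2f(T.apply([0,0,L])+s["eef_pos"])[0]).round(1),"shift",d.round(2),"turn",rv.round(3),"F",s["ft_force"].round(1))
E
python3 - <<'E'
from h import *
c=load("top"); s=load("scene")
print("OF",OF, "stop",f2w([100,0,30]))
print("rear edge z15",w2f(onplane(c,[[340,252.8],[376.1,241.4]],15)).round(1),"z45",w2f(onplane(c,[[340,252.8],[376.1,241.4]],45)).round(1))
for n,cc in(("top",c),("scene",s)):
    P=w2f(cloud(cc).reshape(-1,3)); col=cc["color"].reshape(-1,3)
    q=P[(abs(P[:,1])<44)&(abs(P[:,2]-45)<3)&(P[:,0]>-110)&(P[:,0]<98)]
    print(n,"module top x,y",np.percentile(q[:,0],[.5,50,99]).round(1),np.percentile(q[:,1],[1,99]).round(1),"z",np.median(q[:,2]),len(q))
    g=(P[:,2]>110)&(P[:,2]<210)&(col.max(1)<45)&(abs(P[:,0]-55)<40)&(P[:,1]>60)&(P[:,1]<220)
    print(" grip",P[g].min(0).round(),P[g].max(0).round(),np.median(P[g],0).round(),g.sum())
    e=P[(abs(P[:,1])<48)&(abs(P[:,2]-37)<3)&(P[:,0]>95)&(P[:,0]<130)]; print(" stop",np.percentile(e,[2,98],axis=0).round(1))
print("handle tip px top",proj(c,f2w([55,152,172])),"scene",proj(s,f2w([55,152,172])))
go([-115,0,150])
E
```

```text
OF [592.08964437 -31.20054658   0.        ] stop [[687.61954478  -1.63641075  30.        ]]
rear edge z15 [[-65.4  42.1  15. ]
 [-66.5 -46.8  15. ]] z45 [[-67.5  43.4  45. ]
 [-68.6 -43.   45. ]]
top module top x,y [-64.7   4.6  63.3] [-43.1  42.9] z 44.84007112277714 1627
 grip [ 48. 124. 130.] [ 65. 162. 185.] [ 55. 143. 171.] 155
 stop [[103.2 -45.9  34.1]
 [116.6  46.1  39.5]]
scene module top x,y [-67.9  14.5  62.6] [-43.4  42.6] z 45.47146221505383 902
 grip [ 57. 125. 124.] [ 69. 160. 185.] [ 65. 142. 161.] 146
 stop [[100.5 -46.5  34.3]
 [116.   46.4  39.7]]
handle tip px top [[271.62704459 207.28554179]] scene [[369.83399179 186.51404734]]
t 0.1 tip_f [-506.  -417.9  214.1] shift [ 7.06 -6.42  1.08] turn [-0.006 -0.     0.462] F [ 0.1 -0.2 -0.5]
```

Call:
{"name": "send_rows", "arguments": {
  "series": "0 0 0 0 0 0.46; 0.55 -0.6 0 0 0 0; 0.55 -0.6 0 0 0 0; 0.55 -0.6 0 0 0 0; 0.55 -0.6 0 0 0 0",
  "fingers": 0
}}

```text
t: 0.72
eef_pos: [316.2, -402.1, 292.0]
tcp_rot: [-3.141, 0.0, 0.3]
ft_force: [0.5, -0.3, 0.3]
opening: 0.533
grip_force: 0.0
```

Call:
{"name": "send_rows", "arguments": {
  "series": "0.55 -0.6 0 0 0 0; 0.55 -0.6 0 0 0 0; 0.55 -0.6 0 0 0 0; 0.55 -0.6 0 0 0 0; 0 0 0 0 0 0"
}}

```text
t: 1.35
eef_pos: [399.9, -224.7, 292.2]
tcp_rot: [-3.141, 0.0, 0.304]
ft_force: [0.3, -0.7, -1.9]
opening: 0.025
grip_force: 0.0
```

```bash
python3 -c "
from h import *
go([-110,0,50]);print(env.state()['opening'])"
```

```text
t 1.35 tip_f [-240.8 -128.   214.6] shift [ 2.19 -2.12  2.74] turn [-0.002  0.     0.024] F [ 0.3 -0.7 -1.9]
0.024911442880524434
```

Call:
{"name": "send_rows", "arguments": {
  "series": "0.55 -0.53 0 0 0 0.02; 0.55 -0.53 0 0 0 0; 0.55 -0.53 0 0 0 0; 0.54 -0.53 0 0 0 0; 0 0 0 0 0 0"
}}

```text
t: 1.98
eef_pos: [488.3, -65.6, 291.9]
tcp_rot: [-3.142, 0.0, 0.3]
ft_force: [-0.5, -0.4, 0.5]
opening: 0.007
grip_force: 0.0
```

Call:
{"name": "send_rows", "arguments": {
  "series": "0 0 0.7 0 0 0; 0 0 0.7 0 0 0; 0 0 0.7 0 0 0; 0 0 0.6 0 0 0; 0 0 0 0 0 0"
}}

```text
t: 2.6
eef_pos: [486.5, -67.9, 128.5]
tcp_rot: [-3.139, 0.004, 0.296]
ft_force: [0.4, 1.1, 0.6]
opening: 0.004
grip_force: 0.0
```

```bash
python3 -c "
from h import *
go([-90,0,25])"
```

```text
t 2.6 tip_f [-112.    -3.6   50.9] shift [ 0.36 -0.06  0.43] turn [-0.014  0.023 -0.025] F [0.4 1.1 0.6]
```

Call:
{"name": "send_rows", "arguments": {
  "series": "0.1 -0.06 0.2 0 0 0; 0.1 0 0.2 0 0 0; 0.1 0 0 0 0 0; 0 0 0 0 0 0"
}}

```text
t: 3.1
eef_pos: [504.3, -58.0, 106.6]
tcp_rot: [3.141, -0.001, 0.298]
ft_force: [1.1, -0.4, -0.0]
opening: 0.002
grip_force: 0.0
```

```bash
python3 -c "
from h import *
go([-40,0,26])
c=look('top'); cv2.imwrite('pics/top1.png',cv2.resize(c['color'][145:310,260:420,::-1],None,fx=3.5,fy=3.5))"
```

```text
t 3.1 tip_f [-91.7   0.3  29. ] shift [0.86 0.   0.05] turn [ 0.003 -0.004 -0.015] F [ 1.1 -0.4 -0. ]
```

View pics/top1.png

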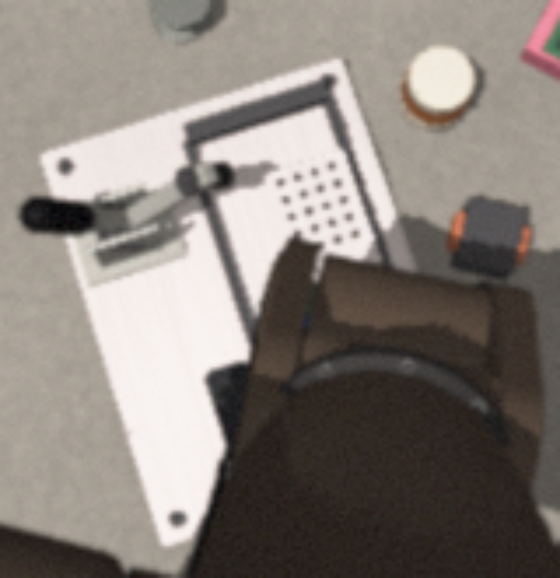

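The arm covers the module's rear. The module's holes at (320,205) have not moved and the clamp is untouched, so I start pushing.

Call:
{"name": "send_rows", "arguments": {
  "series": "0.1 0 0.05 0 0 0; 0.1 0 0 0 0 0; 0.1 0 0 0 0 0; 0.1 0 0 0 0 0; 0.1 0 0 0 0 0"
}}

```text
t: 3.78
eef_pos: [532.0, -49.2, 103.2]
tcp_rot: [-3.141, 0.002, 0.297]
ft_force: [-4.8, -1.6, 2.4]
opening: 0.0
grip_force: 2.5
```

```bash
python3 -c "
from h import *
go([-40,0,26])"
```

```text
t 3.775 tip_f [-62.8   0.6  25.6] shift [ 0.38  0.01 -0.01] turn [-0.004  0.01  -0.017] F [-4.8 -1.6  2.4]
```

Contact was made with about 5 N. I continue in smaller steps.

Call:
{"name": "send_rows", "arguments": {
  "series": "0.1 0 0 0 0 0; 0.08 0 0 0 0 0; 0.06 0 0 0 0 0; 0.05 0 0 0 0 0; 0 0 0 0 0 0"
}}

```text
t: 4.4
eef_pos: [549.2, -44.1, 103.2]
tcp_rot: [3.141, -0.0, 0.297]
ft_force: [-1.6, 0.0, 0.6]
opening: 0.006
grip_force: 0.7
```

Call:
{"name": "send_rows", "arguments": {
  "series": "0.04 0 0 0 0 0; 0.03 0 0 0 0 0; 0 0 0 0 0 0"
}}

```text
t: 4.78
eef_pos: [553.2, -43.0, 103.2]
tcp_rot: [3.141, -0.0, 0.297]
ft_force: [-2.5, -1.0, 0.9]
opening: 0.007
grip_force: 1.0
```

```bash
python3 -c "
from h import *
go([-40,0,26])"
```

```text
t 4.775 tip_f [-40.6   0.2  25.6] shift [ 0.01  0.   -0.01] turn [ 0.001 -0.003 -0.018] F [-2.5 -1.   0.9]
```

Now small steps until the force rises against the stop.

Call:
{"name": "send_rows", "arguments": {
  "series": "0.02 0 0 0 0 0; 0.02 0 0 0 0 0"
}}

```text
t: 5.03
eef_pos: [555.3, -42.3, 103.2]
tcp_rot: [3.142, 0.0, 0.297]
ft_force: [-3.4, -0.6, 0.8]
opening: 0.003
grip_force: 1.9
```

Call:
{"name": "send_rows", "arguments": {
  "series": "0.02 0 0 0 0 0; 0.02 0 0 0 0 0"
}}

```text
t: 5.28
eef_pos: [555.8, -42.2, 103.2]
tcp_rot: [-3.14, 0.005, 0.298]
ft_force: [-18.6, -12.2, 12.3]
opening: 0.004
grip_force: 10.7
```

Call:
{"name": "send_rows", "arguments": {
  "series": "0.01 0 0 0 0 0; 0 0 0 0 0 0"
}}

```text
t: 5.52
eef_pos: [555.9, -42.2, 103.2]
tcp_rot: [-3.14, 0.006, 0.297]
ft_force: [-18.2, -10.6, 11.8]
opening: 0.005
grip_force: 10.3
```

Call:
{"name": "send_rows", "arguments": {
  "series": "-0.1 0 0 0 0 0; -0.3 0 0 0 0 0; -0.4 0 0 0 0 0; -0.2 0 -0.5 0 0 0; 0 0 -1 0 0 0"
}}

```text
t: 6.15
eef_pos: [500.2, -59.1, 192.9]
tcp_rot: [-3.14, 0.002, 0.296]
ft_force: [0.5, 0.2, 0.4]
opening: 0.004
grip_force: 0.0
```

Call:
{"name": "send_rows", "arguments": {
  "series": "0 0 -1 0 0 0; 0 0 -1 0 0 0; -0.6 -0.5 0 0 0 0; -0.6 -0.5 0 0 0 0; 0 -0.9 0 0 0 0"
}}

```text
t: 6.78
eef_pos: [397.4, 28.9, 313.7]
tcp_rot: [3.141, -0.002, 0.294]
ft_force: [0.8, 0.9, 0.2]
opening: 0.008
grip_force: 0.0
```

```bash
python3 - <<'E'
from h import *
go([55,210,215])
for n in("top","scene"):
    c=look(n); P=w2f(cloud(c).reshape(-1,3))
    q=P[(abs(P[:,1])<44)&(abs(P[:,2]-45)<3)&(P[:,0]>-110)&(P[:,0]<110)]
    print(n,"module top x",np.percentile(q[:,0],[.5,50,99]).round(1),len(q))
    u,v=proj(c,f2w([20,30,40]))[0].astype(int)
    cv2.imwrite(f"pics/{n}2.png",cv2.resize(c['color'][max(v-75,0):v+75,u-75:u+75,::-1],None,fx=3.5,fy=3.5,interpolation=cv2.INTER_CUBIC))
a,b=[cv2.imread(f"pics/{n}2.png")[:,:400] if 0 else cv2.resize(cv2.imread(f"pics/{n}2.png"),(400,400)) for n in("top","scene")]
cv2.imwrite("pics/both2.png",np.hstack([a,b]))
E
```

```text
t 6.775 tip_f [-168.   114.9  236.1] shift [ 3.71 -1.61  0.36] turn [ 0.005 -0.014 -0.036] F [0.8 0.9 0.2]
top module top x [-26.3  42.1 102. ] 1585
scene module top x [-29.6  52.3 100.9] 1008
```

View pics/both2.png

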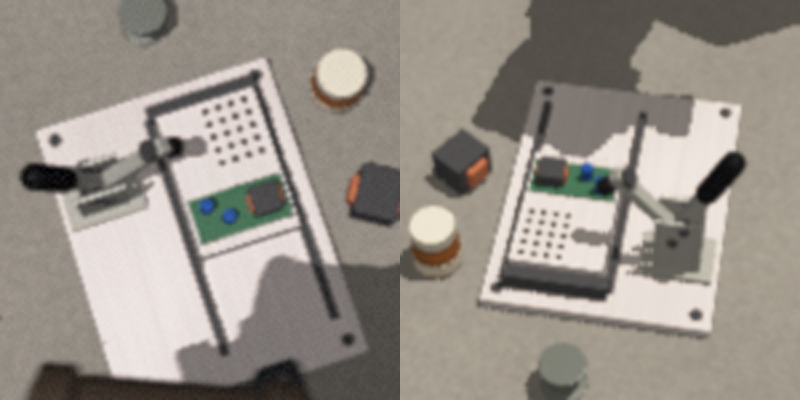

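Both views show the module seated: its front meets the dark end stop (left picture, 205,90) and its rear edge is at x = -30 mm. The clamp is still open with the handle at +y, and the bystanders have not moved. Next is the handle.

Call:
{"name": "send_rows", "arguments": {
  "series": "0 -0.75 0 0 0 -0.03; 0 -0.75 0 0 0 0; 0.7 0 0 0 0 0; 0.75 0 0 0 0 0; 0.75 0 0 0 0 0"
}}

```text
t: 7.5
eef_pos: [500.1, 154.7, 313.4]
tcp_rot: [3.141, -0.002, 0.303]
ft_force: [-0.2, 0.5, 0.3]
opening: 0.002
grip_force: 0.0
```

Call:
{"name": "send_rows", "arguments": {
  "series": "0.75 0 0 0 0 0; 0.75 0 0 0 0 0; 0 0 0.5 0 0 0; 0 0 0.5 0 0 0; 0 0 0 0 0 0"
}}

```text
t: 8.12
eef_pos: [584.1, 180.7, 251.4]
tcp_rot: [-3.141, 0.003, 0.302]
ft_force: [0.4, 0.6, 0.1]
opening: 0.006
grip_force: 0.0
```

```bash
python3 -c "
from h import *
go([55,195,150])"
```

```text
t 8.125 tip_f [ 54.7 204.8 173.8] shift [0.   0.16 0.4 ] turn [-0.002  0.017  0.012] F [0.4 0.6 0.1]
```

Call:
{"name": "send_rows", "arguments": {
  "series": "0 0 0.4 0 0 0; 0 0.2 0 0 0 0; 0 0.2 0 0 0 0; 0 0.1 0 0 0 0; 0 0.1 0 0 0 0"
}}

```text
t: 8.75
eef_pos: [594.8, 147.2, 230.7]
tcp_rot: [-3.139, -0.002, 0.301]
ft_force: [-8.0, 16.2, 15.4]
opening: 0.0
grip_force: 8.9
```

Call:
{"name": "send_rows", "arguments": {
  "series": "0 0.1 0 0 0 0; 0 0.1 0 0 0 0; 0 0.1 0 0 0 0"
}}

```text
t: 9.12
eef_pos: [600.3, 130.4, 230.9]
tcp_rot: [-3.14, -0.003, 0.303]
ft_force: [-1.6, 7.0, 6.7]
opening: 0.008
grip_force: 4.4
```

```bash
python3 -c "
from h import *
go([55,128,150])"
```

```text
t 9.125 tip_f [ 55.9 152.  153.3] shift [-0.01  0.4   0.06] turn [-0.007 -0.017  0.014] F [-1.6  7.   6.7]
```

Call:
{"name": "send_rows", "arguments": {
  "series": "0 0.1 0 0 0 0; 0 0.1 0 0 0 0; 0 0.1 0 0 0 0; 0 0.1 0 0 0 0; 0 0 0 0 0 0"
}}

```text
t: 9.75
eef_pos: [607.3, 105.8, 229.0]
tcp_rot: [3.141, 0.0, 0.302]
ft_force: [-0.7, -0.5, 0.1]
opening: 0.002
grip_force: 0.0
```

```bash
python3 -c "
from h import *
go([55,118,150])"
```

```text
t 9.75 tip_f [ 55.  126.4 151.4] shift [-0.    0.14  0.02] turn [0.002 0.003 0.008] F [-0.7 -0.5  0.1]
```

The force dropped to zero, so the handle has snapped over. I back off and check.

Call:
{"name": "send_rows", "arguments": {
  "series": "0 -0.5 0 0 0 0; 0 -0.6 0 0 0 0; 0 -0.3 -0.6 0 0 0; 0 0 -0.9 0 0 0; -0.7 0 0 0 0 0"
}}

```text
t: 10.38
eef_pos: [543.7, 174.8, 322.3]
tcp_rot: [3.14, -0.007, 0.303]
ft_force: [-0.5, -0.8, -0.5]
opening: 0.004
grip_force: 0.0
```

Call:
{"name": "send_rows", "arguments": {
  "series": "-0.8 0 0 0 0 0; -0.8 0 0 0 0 0; -0.8 0 0 0 0 0; -0.4 0 0 0 0 0; 0 0 0 0 0 0"
}}

```text
t: 11.0
eef_pos: [380.7, 123.9, 319.5]
tcp_rot: [3.141, -0.0, 0.302]
ft_force: [1.2, -0.4, 0.7]
opening: 0.002
grip_force: 0.0
```

```bash
python3 - <<'E'
from h import *
go([55,210,215]); I=[]
for n in("top","scene"):
    c=look(n); P=w2f(cloud(c).reshape(-1,3)); col=c["color"].reshape(-1,3)
    q=P[(abs(P[:,1])<44)&(abs(P[:,2]-45)<3)&(P[:,0]>-110)&(P[:,0]<110)]
    g=(P[:,2]>110)&(P[:,2]<200)&(col.max(1)<45)&(abs(P[:,0]-55)<25)&(P[:,1]>20)&(P[:,1]<180)
    print(n,"module x",np.percentile(q[:,0],[.5,99]).round(1),"grip",P[g].min(0).round(),P[g].max(0).round())
    u,v=proj(c,f2w([20,30,40]))[0].astype(int)
    I.append(cv2.resize(c['color'][max(v-75,0):v+75,u-75:u+75,::-1],(400,400),interpolation=cv2.INTER_CUBIC))
cv2.imwrite("pics/both3.png",np.hstack(I))
E
```

```text
t 11.0 tip_f [-156.   210.6  241.9] shift [3.52 0.02 0.45] turn [ 0.002 -0.002  0.011] F [ 1.2 -0.4  0.7]
top module x [-26.3 101.9] grip [ 47.  99. 139.] [ 65. 120. 193.]
scene module x [-28.4 100.9] grip [ 54.  97. 129.] [ 69. 116. 194.]
```

View pics/both3.png

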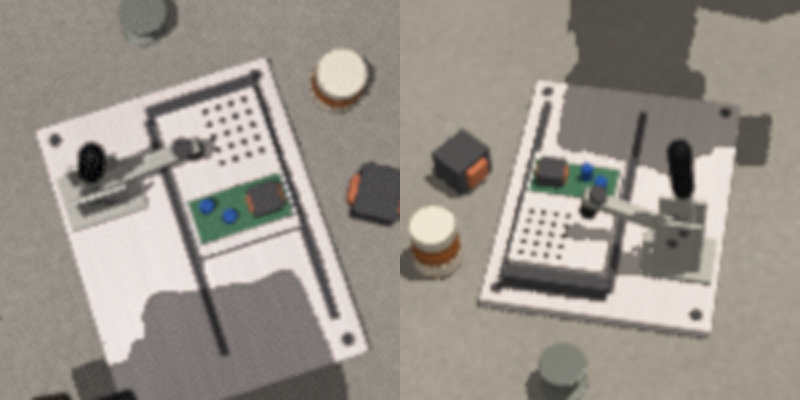

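The handle at (92,160) in the left picture is only about upright and is not locked. The arm is half lowered and the module is still home. I push again, further over.

Call:
{"name": "send_rows", "arguments": {
  "series": "0.7 0 0 0 0 0; 0.75 0 0 0 0 0; 0.75 0 0 0 0 0; 0.75 0 0 0 0 0; 0.57 0 0 0 0 0"
}}

```text
t: 11.72
eef_pos: [585.9, 187.9, 318.1]
tcp_rot: [3.141, 0.001, 0.302]
ft_force: [-0.6, -0.6, 0.6]
opening: 0.003
grip_force: 0.0
```

Call:
{"name": "send_rows", "arguments": {
  "series": "0 0 0.8 0 0 0; 0 0 0.73 0 0 0; 0 0 0 0 0 0"
}}

```text
t: 12.1
eef_pos: [583.1, 187.1, 224.1]
tcp_rot: [-3.141, 0.006, 0.302]
ft_force: [0.1, 0.2, 0.6]
opening: 0.005
grip_force: 0.0
```

```bash
python3 -c "
from h import *
go([55,126,150])"
```

```text
t 12.1 tip_f [ 55.5 211.3 146.5] shift [-0.02  1.42 -0.06] turn [-0.003  0.036  0.012] F [0.1 0.2 0.6]
```

Call:
{"name": "send_rows", "arguments": {
  "series": "0 0.4 -0.05 0 0 0; 0 0.25 0 0 0 0; 0 0.15 0 0 0 0; 0 0.12 0 0 0 0; 0 0.12 0 0 0 0"
}}

```text
t: 12.72
eef_pos: [602.0, 127.3, 230.6]
tcp_rot: [3.142, -0.0, 0.302]
ft_force: [0.4, 1.0, -0.3]
opening: 0.007
grip_force: 0.0
```

Call:
{"name": "send_rows", "arguments": {
  "series": "0 0.1 0 0 0 0; 0 0.1 0 0 0 0; 0 0.1 0 0 0 0; 0 0.1 0 0 0 0; 0 0.05 0 0 0 0"
}}

```text
t: 13.35
eef_pos: [610.1, 101.4, 230.4]
tcp_rot: [3.142, -0.0, 0.302]
ft_force: [-0.8, 0.7, 0.1]
opening: 0.002
grip_force: 0.0
```

Call:
{"name": "send_rows", "arguments": {
  "series": "0 0.08 0 0 0 0; 0 0.08 0 0 0 0; 0 0.08 0 0 0 0; 0 0 0 0 0 0"
}}

```text
t: 13.85
eef_pos: [614.3, 87.7, 230.4]
tcp_rot: [3.142, -0.0, 0.302]
ft_force: [0.2, -0.4, 0.0]
opening: 0.005
grip_force: 0.0
```

```bash
python3 - <<'E'
from h import *
go([55,100,150]); I=[]
for n in("top","scene"):
    c=look(n); u,v=proj(c,f2w([20,30,40]))[0].astype(int)
    I.append(cv2.resize(c['color'][max(v-75,0):v+75,u-75:u+75,::-1],(400,400),interpolation=cv2.INTER_CUBIC))
cv2.imwrite("pics/both4.png",np.hstack(I))
E
```

```text
t 13.85 tip_f [ 56.4 107.  152.8] shift [-0.02  0.12  0.05] turn [ 0.001 -0.     0.01 ] F [ 0.2 -0.4  0. ]
```

View pics/both4.png

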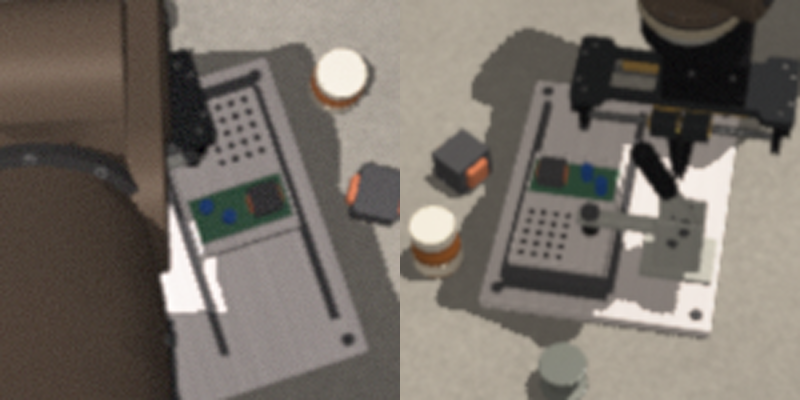

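The scene view shows the handle leaning to -y (655,170), the arm lowered with its foot on the module (590,215), and the finger standing free. I retreat and verify.

Call:
{"name": "send_rows", "arguments": {
  "series": "0 -0.6 0 0 0 0; 0 -0.8 0 0 0 0; 0 -0.3 -0.6 0 0 0; 0 0 -0.9 0 0 0; -0.7 0 0 0 0 0"
}}

```text
t: 14.58
eef_pos: [545.3, 173.8, 323.8]
tcp_rot: [3.141, -0.007, 0.303]
ft_force: [-1.2, 0.9, -1.2]
opening: 0.004
grip_force: 0.0
```

Call:
{"name": "send_rows", "arguments": {
  "series": "-0.8 0 0 0 0 0; -0.8 0 0 0 0 0; -0.8 0 0 0 0 0; -0.4 0 0 0 0 0; 0 0 0 0 0 0"
}}

```text
t: 15.2
eef_pos: [382.4, 122.7, 320.9]
tcp_rot: [3.141, -0.001, 0.302]
ft_force: [-0.2, 0.5, -0.4]
opening: 0.002
grip_force: 0.0
```

```bash
python3 - <<'E'
from h import *
go([55,210,215]); I=[]
for n in("top","scene"):
    c=look(n); P=w2f(cloud(c).reshape(-1,3)); col=c["color"].reshape(-1,3)
    q=P[(abs(P[:,1])<44)&(abs(P[:,2]-45)<3)&(P[:,0]>-110)&(P[:,0]<110)]
    g=(P[:,2]>110)&(P[:,2]<200)&(col.max(1)<45)&(abs(P[:,0]-55)<25)&(P[:,1]>20)&(P[:,1]<180)
    print(n,"module x",np.percentile(q[:,0],[.5,99]).round(1),"grip",P[g].min(0).round(),P[g].max(0).round())
    u,v=proj(c,f2w([20,30,40]))[0].astype(int)
    I.append(cv2.resize(c['color'][max(v-75,0):v+75,u-75:u+75,::-1],(400,400),interpolation=cv2.INTER_CUBIC))
cv2.imwrite("pics/both5.png",np.hstack(I))
E
```

```text
t 15.2 tip_f [-154.7  209.   243.3] shift [ 3.5  -0.01  0.48] turn [ 0.001 -0.005  0.012] F [-0.2  0.5 -0.4]
top module x [-26.4 101.8] grip [ 47.  69. 127.] [ 65. 105. 183.]
scene module x [-29.2 101.4] grip [ 52.  65. 124.] [ 69. 102. 184.]
```

View pics/both5.png

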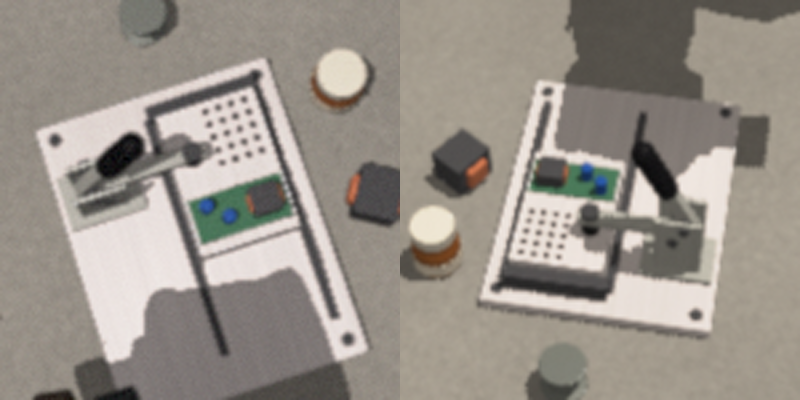

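The handle grip now spans y = 65 to 105 mm, which fits the locked tip at y = 74. The foot is down on the module, the module is home, the bystanders are unmoved and the hand is clear.

```bash
python3 -c "
from cell import env
print(env.job_done())"
```

```text
the job is handed in; nothing more can be done
None
```

The module sits home against the end stop, the toggle clamp is locked with its foot on the module (the first handle push stopped short of the dead point; the second locked it), the bystanders are where they were, and the job is handed in at about 15 s with the hand clear.

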